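Crank the cake lift level with the griddle

TASK

Pick up the loose crank, fit its square socket fully down onto the square drive on top of the lift's column, and wind the lift up until its deck is level with the top of the griddle beside it. Don't force the crank against the lift, keep the two cakes on the deck, leave everything else where it is, and let go with the crank left on its drive.

Things in the scene. Friction and masses are not known exactly. Their poses are not given: they have to be found in the camera images.
- lift: The lift: a steel screw jack fixed to the counter, a 44 mm square column on a 130 x 120 mm base plate. Origin on the counter on the column's axis; z up, y towards deck and griddle. Turning its drive clockwise seen from above raises the deck 15 mm per turn, anticlockwise lowers it. The drive is stiff (0.15 N m, some 2 N at the crank's sleeve), stays where it is left and has no end stops.
- lift_shoulder (a point): Middle of the flat 58 mm square cap on top of the lift's column (the shoulder), 150 mm above the counter, on the drive's vertical axis; axes as the lift's. On it stands the steel drive: a 22 mm square 26 mm high, then a round pilot 20.6 mm in diameter ending in a cone, 35 mm high in all. How far the square is turned differs each time and is not reported.
- deck_edge (a point): The deck: a steel plate 150 x 152 mm on the lift's sliding carriage, with 8 mm rims along its two x sides, carrying two cakes. The point is on the plate's top surface, in the middle of its edge next to the griddle, 190 mm from the drive's axis; axes as the lift's. It starts 21 to 35 mm below the griddle's top and rises straight up.
- griddle_edge (a point): The griddle: a fixed steel block 300 x 300 mm with six round brass moulds in its top. The point is on its flat top surface, in the middle of the edge next to the deck, a few mm beyond the deck's edge. 80 to 92 mm above the counter.
- crank: The crank, steel, about 0.66 kg, loose, standing upright on the counter on its hub. Origin: centre of the hub's underside; z up, x along the arm. Arm: a bar 16 mm wide from the hub to 80 mm out along x, between z = 36 and 46 mm; a hand grip stands on its end. Centre of mass 8 mm from the hub's axis, towards the arm.
- crank_hub (a point): The crank's hub: a block 46 x 46 mm, 58 mm high, sides along the crank's x and y. The point is on its axis, 44 mm above its underside. In the underside is a 24.6 mm square socket, 30 mm deep, sides along x and y. Fitted, the socket's end rests on the drive's tip and the underside stands 5 mm above the lift's shoulder; with the squares not lined up it rides 26 mm above it. They line up every quarter turn, within about 0.1 rad.
- crank_sleeve (a point): The crank's hand grip: an upright wooden sleeve 22 mm in diameter, from z = 48 to 100 mm in the crank's frame, which spins freely on its pin, so a held sleeve lets the crank turn. The point is on its axis, 70 mm from the hub's axis along the crank's x and 80 mm above the hub's underside.
- cake1: One of the two round cakes on the deck, 64 mm in diameter, 38 mm high, 0.11 kg. Origin: centre of the underside.
- cake2: The other cake on the deck, the same.
- cake3: A cake of the same size standing on the griddle. Origin: centre of the underside. Leave it.
- cup: Spare brass mould: an open bowl 82 mm wide, 40 mm high, on the counter. Origin under its centre. Leave it.
- shaker: Steel shaker can, 64 mm wide, 85 mm high. Origin under its centre. Leave it.
- turner: Spatula lying on the counter; origin at its middle, x along it. Leave it.
- jar: Glass jar, 68 mm wide, 70 mm high. Origin under its centre. Leave it.
Mind the look-alikes: they are no part of the job. Leave any purple or red look-alike of the cake1 alone. Of the things shaped like the crank, the steel one is meant.

How it is judged (in metres and radians):
On the way, in this order (a step that is already met when the one before it is completed fails the run):
1. the crank is fitted fully down on the lift's drive (horizontal distance between crank and lift_shoulder below 0.005 m and z of crank in the frame of lift_shoulder between 0.001 and 0.009 m and angle between crank's own z axis and vertical below 0.12 rad), for 0.2 s.
2. the deck is wound level with the griddle's top, the crank still fitted (all of step 1 and z of deck_edge in the frame of griddle_edge between -0.0025 and 0.0025 m), for 0.2 s.
At the end, for the whole second after the job is handed in: The deck's edge is within 2.5 mm of the griddle's top in height; the crank stands upright and at rest on the drive, its hub's underside 1 to 9 mm above the shoulder (5 mm when fully down); both cakes stand upright on the deck (all of step 2 and angle between each of cake1, cake2's own z axis and vertical below 0.2 rad and z of cake1 in the frame of deck_edge between -0.004 and 0.006 m and y of cake1 in the frame of deck_edge between -0.155 and 0 m and z of cake2 in the frame of deck_edge between -0.004 and 0.006 m and y of cake2 in the frame of deck_edge between -0.155 and 0 m and linear speed of crank below 0.02 m/s); the robot touches nothing.
It fails at once if the crank is pressed hard (over 35 N) on the drive before it has dropped over the square (contact force between crank and lift above 35 N and z of crank in the frame of lift_shoulder above 0.02 m).
It fails at once if the crank is forced on the lift (contact forces of over 250 N in all, some 25 N at the sleeve) (contact force between crank and lift above 250 N).
It fails at once if a bystander is shifted by more than 30 mm (distance of any of cake3, cup, shaker, turner, jar from where it was at the start of the episode above 0.03 m).
It also fails if it takes over 72 s, if anything falls off the work surface, if the arm or the gripper's body presses on something with over 40 N, if the wrist force passes 120 N, or if a joint passes its speed limit or range.

ROBOT

A 6-joint arm with a two-finger parallel gripper is mounted at the origin on the work surface. World frame = base frame: x ahead of the robot, y to its left, z up, the work surface at z = 0. Lengths are in m, angles in degrees, forces in N, time in s.
With the tool pointing down it reaches from about 0.35 to 0.875 m from the base axis. Payload 4.2 kg.
Tool frame: the origin (TCP) lies at the centre of the arm's flange, where the gripper is bolted on; the fingertips stand 182 mm ahead of it and the grasp point (between the pads) lies 164 mm ahead of it (r.nose_length is the distance from the TCP to the fingertips, in m); z points along the fingers, y is the line along which they close (so a half turn about z gives the same grasp; the last joint's range is limited). The gripper opens to 87 mm and grips with 3 to 60 N. Pads are 19 mm wide; open, the fingers measure 117 mm over their backs; the gripper's body (75 mm by 190 mm) begins 51 mm behind the grasp point.
Start: joints at [-61.616, 22.042, 0.453, 0, -68.411, -14.817], TCP at [0.147, -0.608, 0.405] pointing down, gripper open.
Joint ranges: [-179.83, 179.83], [-69.29, 118.12], [-61.27, 80.66], [-181.25, 117.63], [-171.15, -9.14], [-177.46, 177.46]. Speed limits (degrees/s): [159.86, 159.86, 180, 180, 180, 180].

INTERFACE

Orientations are given as a 3x3 rotation matrix whose columns are the frame's x, y, z axes.
In Python, from station import r, vision gives the robot as it stands. The module is installed in compiled form; this text tells all that it offers.
- The arm moves only by the shell command python3 -m creep 'ROWS'. ROWS is JSON, a list of rows, each a list of 7 numbers: the opening, from -1 (shut) to 1 (fully open), then the shift along the tool's x, y, z in mm, then the turn, a rotation vector about the tool's x, y, z in degrees. A call has 1 to 8 rows; each row is the pose to reach, as a shift and turn from the pose commanded when the call began, along the tool's axes at that moment; what a row does not reach only later rows make up. A row lasts 1/12 s, in which the tool goes at most 41.7 mm and 7.16 degrees, less where a joint would pass 70% of its speed; a pose out of reach is approached as far as the arm can. A call with a gripper value outside its range is refused whole. The fingers move at their own pace and stop on an object; the grip force is fixed at half the most. Time passes only in rows, so rows that repeat a pose let the fingers close. It gives the time, the measured TCP pose, the force, the opening and the grip force at its end, in the units of the state.
- r.sense(): the state, without advancing time (a new reading comes with each control period).
- vision.capture(name): name is "scene" or "top" or "wrist"; returns (picture, depth): 420x560x3 uint8, red, green, blue; 420x560 float32, m along the optical axis (not along the pixel's ray), 0 where there is no reading.
- vision.camera_model(name): a dict with "vertical_fov" (degrees; the focal length in pixels is half the picture's height over the tangent of half this angle, whatever the lens; pixels are square), "cx", "cy" (the principal point, pixels), "extrinsics" (4x4, takes a point from camera to world coordinates); the wrist camera has in their place "mount" (4x4, takes a point from camera to tool coordinates, whose origin is the TCP and whose axes are the flange's). Camera axes: x right, y down, z forward; pixel columns grow to the right and rows downward; lengths in m; the calibration is good to about 2 mm. A picture is of the moment at which its call begins: read the wrist's pose just before it. camera_model takes no time and is no camera call.
- r.finish_job(): hands the job in; it is judged then, once.
Trained networks look in the newest picture that a camera, given by its name, has taken for a name from the list of things; names that differ only in an ending like _2 or _b are one class to them, and where a whole thing is asked for, a point or a joint stands for the part that bears it (a point fixed in the world has none). Each returns a list of dicts, best first, with "conf" (0 to 1); they miss things now and then, are a little off and sometimes report something else, mostly with a low value. They report only what shows in the picture. A call takes as long as a camera call. They do not tell look-alikes from the thing itself.
- vision.find_in(camera, thing): "uv" ([column, row] in pixels, amid what is visible of it).
- vision.cut_out(camera, thing): "region" (420x560 bool, what is visible of it) and "uv" ([column, row] in pixels, amid what is visible of it).
The state is a dict: "time_s": time; "joints": joint angles; "joint_velocities": joint speeds; "effort": joint torques, N m; "tcp_pos": TCP position; "ee_rot": TCP orientation; "wrist_force": force on the tool from outside, world axes, zero at the start; "moment": the same for the moment, N m; "gripper_width": opening from 0.0 (shut) to 1.0 (fully open); "gripper_force": force on a finger pad.
Only numpy, scipy, OpenCV 4.12 (cv2) and the standard library are available. Lean on these libraries where they do the work, as an engineer would, in place of code of your own. Each camera call takes 0.05 s, during which the arm holds its last target. There are 200 camera calls.

## Working session

There is one attempt and no reset: what is moved stays moved. The work goes in short steps, Python scripts to look and compute and a shell command to move; the robot and the scene stay as the last step left them, time stands still between calls to the robot, and variables do not carry over. Pictures are saved under pics/ and viewed, at most 10 in all, crops included, and the job is handed in when it is done.

```bash
mkdir -p pics; cat > h.py <<'E'
import numpy as np, cv2
from station import r, vision
def K(n):
    m=vision.camera_model(n); f=210/np.tan(np.radians(m['vertical_fov'])/2); return m,f
def T(n,s=None):
    m,f=K(n)
    if 'extrinsics' in m: return np.array(m['extrinsics'])
    s=s or r.sense(); W=np.eye(4); W[:3,:3]=s['ee_rot']; W[:3,3]=s['tcp_pos']; return W@np.array(m['mount'])
def cloud(n,d,s=None):
    m,f=K(n); E=T(n,s); v,u=np.mgrid[:420,:560]
    P=np.stack([(u-m['cx'])*d/f,(v-m['cy'])*d/f,d],-1); Q=P@E[:3,:3].T+E[:3,3]; Q[d==0]=np.nan; return Q
def ray(n,uv,z,s=None):
    m,f=K(n);E=T(n,s); d=E[:3,:3]@np.array([(uv[0]-m['cx'])/f,(uv[1]-m['cy'])/f,1]); o=E[:3,3]; return o+d*(z-o[2])/d[2]
def save(n,p): cv2.imwrite(n,cv2.cvtColor(p,cv2.COLOR_RGB2BGR))
E
python3 - <<'E'
from h import *
s=r.sense(); print({k:np.round(v,3).tolist() for k,v in s.items()})
for c in ("scene","top"):
    p,d=vision.capture(c); save(f'pics/{c}0.png',p); Q=cloud(c,d); np.savez(f'{c}0.npz',p=p,d=d,Q=Q)
    for t in ["lift","deck_edge","griddle_edge","crank","crank_hub","crank_sleeve","cake1","cup","shaker","turner","jar"]:
        for o in vision.cut_out(c,t)[:4]:
            q=np.nanmedian(Q[o['region']],0); print(c,t,round(o['conf'],2),np.round(o['uv']),np.round(q,3),o['region'].sum())
E
```

```text
{'time_s': 0.0, 'joints': [-61.614, 22.089, 0.38, -0.03, -68.411, -14.816], 'joint_velocities': [0.04, 0.055, -0.08, 0.108, -0.021, 0.049], 'effort': [-0.001, -39.067, 18.741, 4.22, 0.011, -0.0], 'tcp_pos': [0.147, -0.607, 0.404], 'ee_rot': [[-0.972, -0.234, -0.001], [-0.234, 0.972, 0.002], [0.0, 0.002, -1.0]], 'wrist_force': [-0.73, 0.398, 0.275], 'moment': [-0.068, -0.047, -0.006], 'gripper_force': 0.0, 'gripper_width': 1.005}
scene lift 0.77 [294. 208.] [ 0.543 -0.036  0.058] 3516
scene deck_edge 0.78 [318. 212.] [0.55  0.024 0.058] 1659
scene griddle_edge 0.57 [395. 176.] [0.635 0.276 0.08 ] 8148
scene crank 0.87 [202. 242.] [ 0.483 -0.27   0.056] 834
scene crank 0.78 [162. 223.] [ 0.345 -0.305  0.053] 750
scene crank 0.56 [172. 283.] [ 0.558 -0.39   0.05 ] 1204
scene crank_hub 0.97 [203. 243.] [ 0.484 -0.27   0.056] 788
scene crank_hub 0.82 [168. 280.] [ 0.558 -0.391  0.052] 1169
scene crank_sleeve 0.9 [159. 222.] [ 0.345 -0.305  0.054] 695
scene crank_sleeve 0.7 [204. 243.] [ 0.484 -0.269  0.056] 807
scene crank_sleeve 0.67 [169. 279.] [ 0.558 -0.391  0.051] 1203
scene cake1 0.
[... 1055 characters left out ...]
 [350. 258.] [ 0.471 -0.258  0.057] 557
top crank_sleeve 0.89 [354. 310.] [ 0.337 -0.291  0.056] 564
top crank_sleeve 0.78 [399. 238.] [ 0.544 -0.381  0.057] 563
top crank_sleeve 0.77 [350. 255.] [ 0.473 -0.258  0.056] 597
top crank_sleeve 0.57 [251. 224.] [0.517 0.02  0.058] 4110
top cake1 0.98 [196. 289.] [0.333 0.129 0.038] 484
top cake1 0.63 [218. 195.] [0.575 0.109 0.096] 510
top cake1 0.63 [180. 167.] [0.631 0.21  0.123] 516
top cake1 0.62 [234. 229.] [0.505 0.056 0.096] 504
top cup 0.75 [296. 287.] [ 0.372 -0.133  0.019] 713
top shaker 0.85 [348. 156.] [ 0.739 -0.23   0.082] 621
top turner 0.97 [291. 180.] [ 0.668 -0.091  0.005] 1010
top jar 0.81 [399. 189.] [ 0.676 -0.379  0.068] 611
```

```bash
python3 - <<'E'
from h import *
a=np.load('scene0.npz'); p=a['p']
save('pics/c1.png',cv2.resize(p[150:370,110:360],None,fx=3,fy=2.7,interpolation=cv2.INTER_CUBIC)[:600,:750])
a=np.load('top0.npz'); p=a['p']
save('pics/t1.png',cv2.resize(p[140:350,170:430],None,fx=2.85,fy=2.85,interpolation=cv2.INTER_CUBIC))
E
```

```text
(no output)
```

View pics/c1.png

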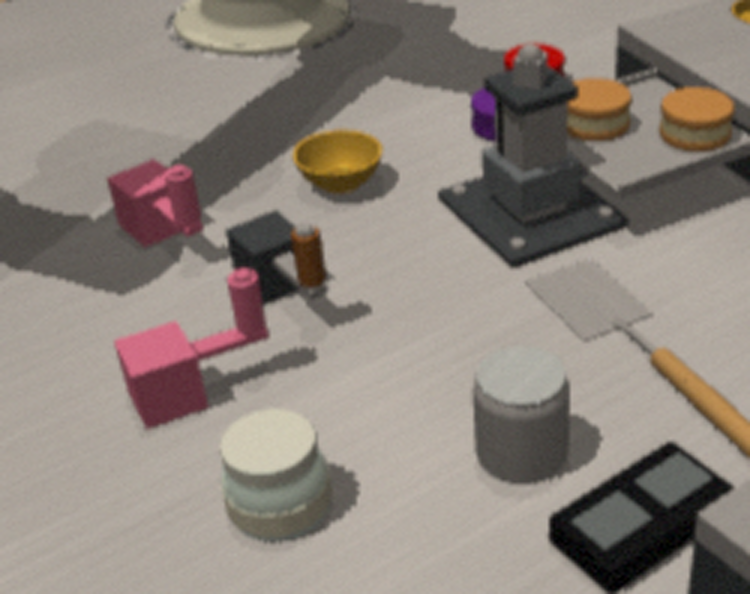

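View pics/t1.png

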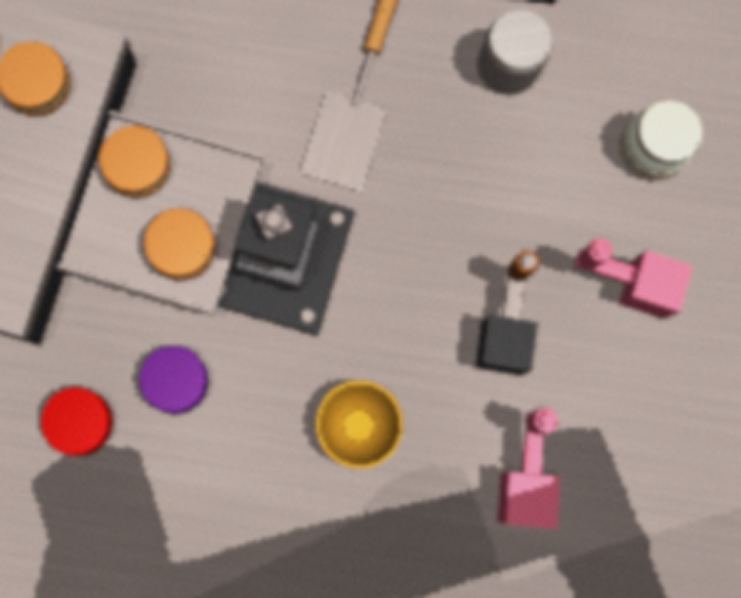

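The pieces shaped like the crank are two pink ones, at scene (162,223) and (172,283), and a dark steel one with a wooden sleeve at scene (202,242) / top (348,256). The steel one fits the description, and both enlarged views confirm it. The drive is at about top (266,217).

```bash
python3 - <<'E'
from h import *
a=np.load('top0.npz'); Q=a['Q'];p=a['p']
def rect(m,nm):
    q=Q[m][:,:2]*1000; (c,sz,an)=cv2.minAreaRect(q.astype(np.float32)); print(nm,m.sum(),np.round(c,1),np.round(sz,1),round(an,1),np.round(np.nanmedian(Q[m][:,2]),4)); return c
near=lambda x,y,R:np.hypot(Q[...,0]-x,Q[...,1]-y)<R
z=Q[...,2]
h=rect(near(.472,-.258,.045)&(abs(z-.057)<.007)&(p.max(-1)<90),'hub')
rect(near(.472,-.258,.12)&(abs(z-.098)<.008)&(p[...,0]<200),'sleeve')
rect((abs(z-.150)<.006)&near(.49,-.03,.12),'cap')
m=(z>.162)&near(.49,-.03,.12); rect(m,'drive')
m=(abs(z-.060)<.008)&near(.54,.08,.14)&(Q[...,1]>-.02); print('deckz',np.nanmedian(z[m]))
print('griddle z',np.nanmedian(z[near(.5,.3,.05)]))
print(np.round(vision.camera_model('wrist')['mount'],3))
for uv in [(357,232),(348,260)]: print(ray('top',uv,.1),ray('top',uv,.058))
E
```

```text
hub 285 [ 463.5 -258.1] [44.4 46.1] 88.6 0.0575
sleeve 114 [ 472. -304.] [165.9  79.3] 13.1 0.1006
cap 435 [521.5 -31.6] [58.  58.6] 81.6 0.1503
drive 94 [521.2 -31.9] [22.6 22. ] 32.5 0.1807
deckz 0.05884505596493883
griddle z 0.08369335539231293
[[ 0.001 -0.967 -0.254  0.069]
 [ 1.     0.001  0.    -0.   ]
 [-0.    -0.254  0.967  0.02 ]
 [ 0.     0.     0.     1.   ]]
[ 0.53229796 -0.26712074  0.1       ] [ 0.54044107 -0.27344955  0.058     ]
[ 0.45704379 -0.25230017  0.1       ] [ 0.46244222 -0.25808843  0.058     ]
```

```bash
cat > w.py <<'E'
import sys; from h import *
from scipy.spatial.transform import Rotation as R
x,y,z,yaw=map(float,sys.argv[1:5]); s=r.sense(); A=np.array(s['ee_rot'])
B=R.from_euler('z',yaw,degrees=True).as_matrix()@np.diag([1,-1,-1])
print('shift',np.round(A.T@(np.array([x,y,z])/1000-s['tcp_pos'])*1000,1),'turn',np.round(R.from_matrix(A.T@B).as_rotvec(degrees=True),1))
E
python3 -m creep '[[1,-389,265,45,0,0,19.5],[1,-389,265,45,0,0,19.5],[1,-389,265,45,0,0,19.5],[1,-389,265,45,0,0,19.5],[1,-389,265,45,0,0,19.5],[1,-389,265,45,0,0,19.5],[1,-389,265,45,0,0,19.5],[1,-389,265,45,0,0,19.5]]'; python3 w.py 463.5 -258 360 174
```

```text
time_s: 1.87
tcp_pos: [0.3674, -0.3632, 0.3737]
ee_rot: [[-0.995, 0.103, 0.001], [0.103, 0.995, -0.001], [-0.001, -0.0, -1.0]]
wrist_force: [1.2, -0.5, 0.7]
gripper_width: 1.001
gripper_force: 0.0
shift [-84.7 114.5  13.7] turn [-0.   0.   0.1]
```

```bash
python3 -m creep '[[1,-85,114,14,0,0,0],[1,-85,114,14,0,0,0],[1,-85,114,14,0,0,0],[1,-85,114,14,0,0,0],[1,-85,114,14,0,0,0],[1,-85,114,14,0,0,0]]'; cat > near.py <<'E'
import sys; from h import *
s=r.sense(); p,d=vision.capture('wrist'); Q=cloud('wrist',d,s); z=Q[...,2]; save(sys.argv[1],p); np.savez('near.npz',p=p,Q=Q)
X,Y=float(sys.argv[2]),float(sys.argv[3])
print(np.round(s['tcp_pos'],4), s['time_s'])
for a in sys.argv[4:]:
    lo,hi,R=map(float,a.split(','))
    m=(z>lo)&(z<hi)&(np.hypot(Q[...,0]-X,Q[...,1]-Y)<R); m=cv2.morphologyEx(m.astype(np.uint8),cv2.MORPH_OPEN,np.ones((3,3)))
    n,L,st,ce=cv2.connectedComponentsWithStats(m)
    for i in range(1,n):
        if st[i,4]>150:
            mm=L==i
            c,sz,an=cv2.minAreaRect((Q[mm][:,:2]*1000).astype(np.float32)); print(a,st[i,4],'rect',np.round(c,1),np.round(sz,1),round(an,1),'mean',np.round(Q[mm].mean(0)*1000,1),'px',np.round(ce[i]),np.median(p[mm],0))
E
python3 near.py pics/n1.png .4635 -.258 .052,.064,.05 .09,.108,.11 .036,.050,.085
```

```text
time_s: 2.37
tcp_pos: [0.4634, -0.2595, 0.3593]
ee_rot: [[-0.995, 0.101, -0.001], [0.101, 0.995, 0.0], [0.001, -0.0, -1.0]]
wrist_force: [0.1, 0.1, 0.6]
gripper_width: 0.998
gripper_force: 0.0
[ 0.4634 -0.2595  0.3593] 2.3667
.052,.064,.05 2623 rect [ 462.3 -261.3] [46.  46.6] 88.7 mean [ 461.2 -261.3   58.3] px [276. 201.] [73. 73. 73.]
.09,.108,.11 744 rect [ 393.3 -294. ] [20.6 21. ] 83.3 mean [ 393.2 -293.4  101.4] px [221. 127.] [254. 217. 235.]
.09,.108,.11 240 rect [ 535.1 -262.9] [20.1 13.8] 72.8 mean [ 534.5 -262.8  102.5] px [283. 301.] [227.  209.5 196. ]
.09,.108,.11 340 rect [ 546.7 -322.6] [20.   8.8] 52.1 mean [ 546.2 -323.2   98.4] px [213. 317.] [186.5 103.5 118.5]
.036,.050,.085 562 rect [ 506.8 -262.1] [16.  36.4] 89.0 mean [ 506.5 -262.    46.1] px [280. 244.] [150. 141. 135.]
```

View pics/n1.png

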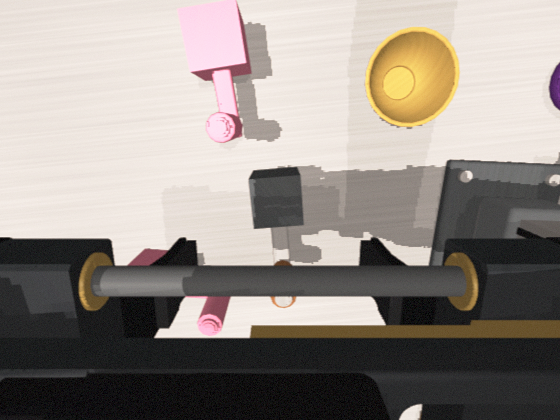

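The view shows the steel crank's hub at (276,200), its arm at (281,245) and its sleeve at (283,298), clear of the pink ones at (221,125) and (212,320). Descending to grasp the hub.

```bash
python3 w.py 462.5 -260 210 178.6; python3 -m creep '[[1,1,-0.5,40,0,0,-4.4],[1,1,-0.5,80,0,0,-4.4],[1,1,-0.5,120,0,0,-4.4],[1,1,-0.5,149,0,0,-4.4],[1,1,-0.5,149,0,0,-4.4],[1,1,-0.5,149,0,0,-4.4]]'; python3 -m creep '[[-1,0,0,0,0,0,0],[-1,0,0,0,0,0,0],[-1,0,0,0,0,0,0],[-1,0,0,0,0,0,0],[-1,0,0,0,0,0,0],[-1,0,0,0,0,0,0],[-1,0,0,0,0,0,0],[-1,0,0,0,0,0,0]]'
```

```text
shift [  0.2   0.2 149.4] turn [-0.  -0.  -4.5]
time_s: 2.92
tcp_pos: [0.461, -0.2617, 0.2099]
ee_rot: [[-1.0, 0.028, -0.003], [0.028, 1.0, 0.0], [0.003, 0.0, -1.0]]
wrist_force: [0.9, 0.2, 0.7]
gripper_width: 0.999
gripper_force: 0.0
time_s: 3.58
tcp_pos: [0.4619, -0.2607, 0.2108]
ee_rot: [[-1.0, 0.026, 0.0], [0.026, 1.0, -0.0], [-0.0, -0.0, -1.0]]
wrist_force: [-0.3, 0.3, 2.0]
gripper_width: 0.529
gripper_force: 30.0
```

```bash
python3 -m creep '[[-1,0,0,-40,0,0,0],[-1,0,0,-80,0,0,0],[-1,0,0,-120,0,0,0],[-1,0,0,-160,0,0,0],[-1,0,0,-190,0,0,0],[-1,0,0,-210,0,0,0],[-1,0,0,-210,0,0,0],[-1,0,0,-210,0,0,0]]';python3 w.py 600 -32 420 178.6;  python3 -m creep '[[-1,-20,30,0,0,0,0],[-1,-40,60,0,0,0,0],[-1,-60,90,0,0,0,0],[-1,-80,130,0,0,0,0],[-1,-100,165,0,0,0,0],[-1,-120,200,0,0,0,0],[-1,-131,233,0,0,0,0],[-1,-131,233,0,0,0,0]]'; python3 -m creep '[[-1,0,0,0,0,0,0],[-1,0,0,0,0,0,0],[-1,0,0,0,0,0,0]]'; python3 near.py pics/n2.png .5215 -.032 .145,.156,.06 .172,.19,.03 .186,.26,.3
```

```text
time_s: 4.25
tcp_pos: [0.4612, -0.2602, 0.4189]
ee_rot: [[-1.0, 0.028, -0.002], [0.028, 1.0, 0.002], [0.002, 0.002, -1.0]]
wrist_force: [-0.2, 0.3, -7.9]
gripper_width: 0.525
gripper_force: 30.0
shift [-132.5  232.    -0.8] turn [ 0.1 -0.1 -0.2]
time_s: 4.92
tcp_pos: [0.6009, -0.0256, 0.4147]
ee_rot: [[-1.0, 0.022, -0.006], [0.022, 1.0, 0.002], [0.006, 0.002, -1.0]]
wrist_force: [0.6, -0.8, -7.0]
gripper_width: 0.529
gripper_force: 30.0
time_s: 5.17
tcp_pos: [0.5984, -0.0319, 0.418]
ee_rot: [[-1.0, 0.028, -0.005], [0.028, 1.0, -0.001], [0.005, -0.001, -1.0]]
wrist_force: [0.0, -0.2, -6.9]
gripper_width: 0.53
gripper_force: 30.0
[ 0.5984 -0.0319  0.418 ] 5.1667
.145,.156,.06 5129 rect [520.5 -33.5] [58.1 58.1] 81.7 mean [519.9 -33.4 150.2] px [273. 111.] [122. 121. 121.]
.172,.19,.03 1165 rect [520.5 -33.4] [22. 22.] 32.8 mean [520.7 -33.4 181.5] px [273. 111.] [251. 245. 239.]
.186,.26,.3 2461 rect [575.1 -31.7] [46.   1.4] 88.8 mean [575.1 -31.7 237.5] px [277. 217.] [47. 47. 46.]
.186,.26,.3 224 rect [586.8 -59.9] [7.5 2.3] 62.1 mean [586.5 -60.5 249.8] px [219. 248.] [20. 18. 20.]
.186,.26,.3 238 rect [588.3  -4. ] [2.  7.7] 13.7 mean [588.1  -3.4 250. ] px [336. 248.] [21. 20. 20.]
```

View pics/n2.png

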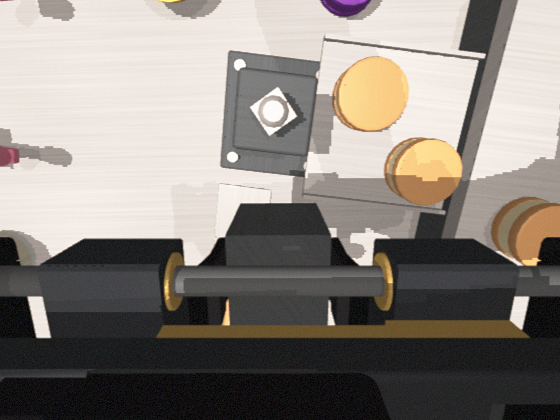

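The drive shows at (273,111), turned about 33°, and the hub is held squarely in the gripper. Turning the crank by +34° and moving it over the drive.

```bash
python3 -c "
from h import *; print(r.sense()['joints'])"; python3 w.py 520.8 -33.6 415 212.6; python3 -m creep '[[-1,15,0,0,0,0,-6],[-1,30,0,0,0,0,-12],[-1,45,-1,1,0,0,-18],[-1,60,-2,2,0,0,-24],[-1,70,-3,3,0,0,-30],[-1,77.5,-3.8,3,0,0,-34],[-1,77.5,-3.8,3,0,0,-34],[-1,77.5,-3.8,3,0,0,-34]]'; python3 -m creep '[[-1,0,0,0,0,0,0],[-1,0,0,0,0,0,0],[-1,0,0,0,0,0,0]]';python3 w.py 520.8 -33.6 400 212.6; python3 near.py pics/n3.png .52 -.032 .145,.156,.06 .188,.26,.1
```

```text
[ 1.23841368e+01  1.90516094e+01 -1.98743509e+00 -2.32737340e-02
 -6.91525222e+01 -1.03990934e+02]
shift [77.6 -3.6  4.1] turn [  0.   -0.2 -34.2]
time_s: 5.88
tcp_pos: [0.5209, -0.0339, 0.4178]
ee_rot: [[-0.845, -0.534, 0.001], [-0.534, 0.845, 0.0], [-0.001, -0.0, -1.0]]
wrist_force: [0.7, -0.1, -7.6]
gripper_width: 0.526
gripper_force: 30.0
time_s: 6.13
tcp_pos: [0.5218, -0.0331, 0.4173]
ee_rot: [[-0.844, -0.536, 0.0], [-0.536, 0.844, 0.0], [-0.0, -0.0, -1.0]]
wrist_force: [0.0, -0.7, -7.2]
gripper_width: 0.529
gripper_force: 30.0
shift [ 1.1  0.1 17.3] turn [-0.   0.  -0.2]
[ 0.5218 -0.0331  0.4173] 6.1333
.145,.156,.06 1897 rect [500.3 -39. ] [35.4 69.6] 24.1 mean [503.8 -41.7 150.1] px [281. 189.] [110. 109. 109.]
.188,.26,.1 2514 rect [503.2 -45.5] [ 1.3 46.3] 32.5 mean [503.1 -45.7 237. ] px [277. 217.] [57. 57. 56.]
.188,.26,.1 239 rect [528.5 -62.4] [2.2 7.5] 10.8 mean [528.6 -63.  249.9] px [219. 248.] [20. 20. 19.]
.188,.26,.1 251 rect [498.6 -15.2] [2.3 7.4] 56.2 mean [498.1 -14.9 249.9] px [336. 248.] [22. 20. 20.]
```

```bash
python3 -m creep '[[-1,1.3,0.8,8,0,0,0],[-1,1.3,0.8,14,0,0,0],[-1,1.3,0.8,19,0,0,0],[-1,1.3,0.8,23,0,0,0],[-1,1.3,0.8,26,0,0,0],[-1,1.3,0.8,28,0,0,0],[-1,1.3,0.8,28,0,0,0]]'
```

```text
time_s: 6.77
tcp_pos: [0.5198, -0.033, 0.3889]
ee_rot: [[-0.844, -0.537, -0.001], [-0.537, 0.844, -0.0], [0.001, 0.0, -1.0]]
wrist_force: [-0.0, -0.1, -7.0]
gripper_width: 0.526
gripper_force: 30.0
```

```bash
python3 -m creep '[[-1,0,0,1.5,0,0,0],[-1,0,0,3,0,0,0],[-1,0,0,4.5,0,0,0],[-1,0,0,4.5,0,0,0]]'
```

```text
time_s: 7.1
tcp_pos: [0.5198, -0.033, 0.3847]
ee_rot: [[-0.844, -0.537, -0.0], [-0.537, 0.844, 0.0], [0.0, 0.0, -1.0]]
wrist_force: [-0.0, 0.1, -6.5]
gripper_width: 0.522
gripper_force: 30.0
```

```bash
python3 -m creep '[[-1,0,0,2,0,0,0],[-1,0,0,4,0,0,0],[-1,0,0,6,0,0,0],[-1,0,0,8,0,0,0],[-1,0,0,8,0,0,0]]'
```

```text
time_s: 7.52
tcp_pos: [0.5197, -0.033, 0.3763]
ee_rot: [[-0.844, -0.537, -0.001], [-0.537, 0.844, -0.0], [0.001, 0.001, -1.0]]
wrist_force: [-0.3, 0.1, -6.9]
gripper_width: 0.524
gripper_force: 30.0
```

```bash
python3 -m creep '[[-1,0,0,2,0,0,0],[-1,0,0,4,0,0,0],[-1,0,0,6,0,0,0],[-1,0,0,8,0,0,0],[-1,0,0,9,0,0,0],[-1,0,0,9,0,0,0]]'
```

```text
time_s: 8.02
tcp_pos: [0.5198, -0.033, 0.3676]
ee_rot: [[-0.844, -0.537, -0.001], [-0.537, 0.844, -0.0], [0.001, 0.0, -1.0]]
wrist_force: [-0.2, -0.1, -7.2]
gripper_width: 0.526
gripper_force: 30.0
```

```bash
python3 -m creep '[[-1,0,0,1,0,0,0],[-1,0,0,2,0,0,0],[-1,0,0,2,0,0,0]]'; python3 -m creep '[[1,0,0,0,0,0,0],[1,0,0,0,0,0,0],[1,0,0,0,0,0,0],[1,0,0,0,0,0,0],[1,0,0,0,0,0,0],[1,0,0,0,0,0,0]]';  python3 -m creep '[[1,0,0,-25,0,0,0],[1,0,0,-60,0,0,0],[1,0,0,-100,0,0,0],[1,0,0,-130,0,0,0],[1,0,0,-145,0,0,0],[1,0,0,-145,0,0,0],[1,0,0,-145,0,0,0]]'; python3 near.py pics/n4.png .5205 -.033 .19,.203,.09 .206,.219,.05 .248,.262,.1
```

```text
time_s: 8.27
tcp_pos: [0.5199, -0.033, 0.3659]
ee_rot: [[-0.844, -0.537, 0.0], [-0.537, 0.844, 0.0], [-0.0, 0.0, -1.0]]
wrist_force: [0.9, -0.6, -6.6]
gripper_width: 0.53
gripper_force: 30.0
time_s: 8.77
tcp_pos: [0.52, -0.033, 0.3665]
ee_rot: [[-0.844, -0.537, 0.001], [-0.537, 0.844, 0.0], [-0.001, -0.001, -1.0]]
wrist_force: [0.5, -0.5, 0.1]
gripper_width: 0.899
gripper_force: 0.0
time_s: 9.35
tcp_pos: [0.5196, -0.033, 0.5117]
ee_rot: [[-0.844, -0.537, 0.002], [-0.537, 0.844, 0.001], [-0.002, -0.0, -1.0]]
wrist_force: [0.5, 0.3, -0.3]
gripper_width: 1.004
gripper_force: 0.0
[ 0.5196 -0.033   0.5117] 9.35
.19,.203,.09 561 rect [559.8  -7.8] [36.9 15.8] 32.9 mean [558.8  -8.3 198.9] px [278. 246.] [141. 133. 127.]
.206,.219,.05 2644 rect [521.7 -32.4] [46.7 46.1] 33.0 mean [520.7 -33.1 213.3] px [278. 204.] [103. 103. 102.]
.248,.262,.1 350 rect [583.5   7.4] [16.9 21. ] 23.8 mean [582.1   6.9 253.8] px [278. 303.] [141.5 131.  124. ]
```

View pics/n4.png

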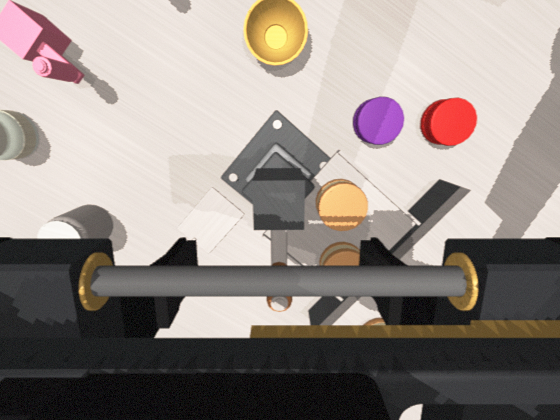

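The crank sits fully down: hub top at 213 mm means the underside is 155 mm above the counter, seen at (278,204), with the sleeve at (278,303). Next the sleeve is gripped.

```bash
python3 w.py 579.6 4.8 404 212.5; python3 -m creep '[[1,-35,0,0,0,0,0],[1,-70.9,0.4,10,0,0,0],[1,-70.9,0.4,45,0,0,0],[1,-70.9,0.4,80,0,0,0],[1,-70.9,0.4,107,0,0,0],[1,-70.9,0.4,107,0,0,0],[1,-70.9,0.4,107,0,0,0]]';python3 w.py 579.6 4.8 404 212.5
```

```text
shift [-71.   -0.4 106.3] turn [ 0.1 -0.  -0. ]
time_s: 9.98
tcp_pos: [0.5794, 0.0053, 0.4018]
ee_rot: [[-0.844, -0.537, -0.005], [-0.537, 0.844, -0.002], [0.006, 0.001, -1.0]]
wrist_force: [0.3, -0.5, 0.6]
gripper_width: 0.999
gripper_force: 0.0
shift [ 0.1 -0.5 -2.2] turn [ 0.1 -0.3 -0. ]
```

```bash
python3 -m creep '[[1,0,0,-1,0,0,0],[-1,0,0,-1,0,0,0],[-1,0,0,-1,0,0,0],[-1,0,0,-1,0,0,0],[-1,0,0,-1,0,0,0],[-1,0,0,-1,0,0,0],[-1,0,0,-1,0,0,0],[-1,0,0,-1,0,0,0]]'; python3 -m creep '[[-1,0,0,0,0,0,0],[-1,0,0,0,0,0,0],[-1,0,0,0,0,0,0],[-1,0,0,0,0,0,0]]';python3 w.py 579.6 4.8 404 212.5; python3 -c "
import numpy as np
for p in range(10,181,10):
  a=np.radians(p); print(p,np.round(70*(1-np.cos(a)),1),np.round(-70*np.sin(a),1))"
```

```text
time_s: 10.65
tcp_pos: [0.5794, 0.0054, 0.4051]
ee_rot: [[-0.844, -0.537, 0.0], [-0.537, 0.844, 0.0], [-0.0, -0.0, -1.0]]
wrist_force: [0.2, -0.8, 0.7]
gripper_width: 0.556
gripper_force: 0.0
time_s: 10.98
tcp_pos: [0.5795, 0.0054, 0.4049]
ee_rot: [[-0.844, -0.537, -0.0], [-0.537, 0.844, -0.0], [0.0, -0.0, -1.0]]
wrist_force: [0.3, 0.7, -0.1]
gripper_width: 0.248
gripper_force: 6.7
shift [ 0.2 -0.5  0.9] turn [-0. -0. -0.]
10 1.1 -12.2
20 4.2 -23.9
30 9.4 -35.0
40 16.4 -45.0
50 25.0 -53.6
60 35.0 -60.6
70 46.1 -65.8
80 57.8 -68.9
90 70.0 -70.0
100 82.2 -68.9
110 93.9 -65.8
120 105.0 -60.6
130 115.0 -53.6
140 123.6 -45.0
150 130.6 -35.0
160 135.8 -23.9
170 138.9 -12.2
180 140.0 -0.0
```

```bash
python3 -m creep '[[-1,0.3,-6.1,0,0,0,0],[-1,1.1,-12.2,0,0,0,0],[-1,2.4,-18.1,0,0,0,0],[-1,4.2,-23.9,0,0,0,0],[-1,6.6,-29.6,0,0,0,0],[-1,9.4,-35,0,0,0,0],[-1,9.4,-35,0,0,0,0]]'
```

```text
time_s: 11.57
tcp_pos: [0.5908, -0.0304, 0.4055]
ee_rot: [[-0.844, -0.536, 0.002], [-0.536, 0.844, -0.001], [-0.001, -0.002, -1.0]]
wrist_force: [2.3, 1.7, 3.3]
gripper_width: 0.245
gripper_force: 30.1
```

```bash
python3 -m creep '[[-1,11.1,-14.5,0,0,0,0],[-1,25.6,-25.6,0,0,0,0],[-1,42.5,-32.6,0,0,0,0],[-1,60.6,-35,0,0,0,0],[-1,78.7,-32.6,0,0,0,0],[-1,95.6,-25.6,0,0,0,0],[-1,110.1,-14.5,0,0,0,0],[-1,121.2,0,0,0,0,0]]'
```

```text
time_s: 12.23
tcp_pos: [0.4878, -0.097, 0.4073]
ee_rot: [[-0.844, -0.536, 0.004], [-0.536, 0.844, -0.007], [0.0, -0.008, -1.0]]
wrist_force: [1.3, -5.8, 5.1]
gripper_width: 0.243
gripper_force: 29.9
```

```bash
python3 -m creep '[[-1,7,16.9,0,0,0,0],[-1,9.4,35,0,0,0,0],[-1,7,53.1,0,0,0,0],[-1,0,70,0,0,0,0],[-1,-11.1,84.5,0,0,0,0],[-1,-25.6,95.6,0,0,0,0],[-1,-42.5,102.6,0,0,0,0],[-1,-60.6,105,0,0,0,0]]'
```

```text
time_s: 12.9
tcp_pos: [0.4814, 0.0265, 0.4068]
ee_rot: [[-0.843, -0.538, -0.002], [-0.538, 0.843, -0.003], [0.003, -0.001, -1.0]]
wrist_force: [-2.6, -1.3, 7.1]
gripper_width: 0.245
gripper_force: 30.2
```

```bash
python3 -m creep '[[-1,-18.1,-2.4,0,0,0,0],[-1,-35,-9.4,0,0,0,0],[-1,-49.5,-20.5,0,0,0,0],[-1,-60.6,-35,0,0,0,0],[-1,-67.6,-51.9,0,0,0,0],[-1,-70,-70,0,0,0,0],[-1,-67.6,-88.1,0,0,0,0],[-1,-60.6,-105,0,0,0,0]]'; cat > lvl.py <<'E'
from h import *
out=[]
for c in ('top','scene'):
    p,d=vision.capture(c); Q=cloud(c,d); z=Q[...,2]
    L=np.radians(-8.3); C=np.array([.5208,-.0332]); u=Q[...,:2]-C
    yx=np.array([-np.sin(L),np.cos(L)]); xx=np.array([np.cos(L),np.sin(L)])
    y=u@yx; x=u@xx
    m=(y>.05)&(y<.185)&(abs(x)<.066)&(z>.045)&(z<.1); zz=z[m]
    g=(y>.2)&(y<.225)&(abs(x)<.09)&(z>.07)&(z<.1)
    h,e=np.histogram(zz,np.arange(.045,.1,.002)); k=e[h.argmax()]; zz=zz[abs(zz-k-.001)<.004]
    print(c,'deck',np.median(zz),len(zz),'griddle',np.median(z[g]),g.sum())
E
python3 lvl.py
```

```text
time_s: 13.57
tcp_pos: [0.5908, -0.0298, 0.4057]
ee_rot: [[-0.843, -0.537, -0.001], [-0.537, 0.843, -0.001], [0.001, -0.0, -1.0]]
wrist_force: [-2.2, 3.7, 7.2]
gripper_width: 0.243
gripper_force: 30.3
top deck 0.07439246726939253 1171 griddle 0.08571408507824907 276
scene deck 0.07384211637691274 648 griddle 0.08475536662123417 297
```

```bash
python3 -m creep '[[-1,11.1,-14.5,0,0,0,0],[-1,25.6,-25.6,0,0,0,0],[-1,42.5,-32.6,0,0,0,0],[-1,60.6,-35,0,0,0,0],[-1,78.7,-32.6,0,0,0,0],[-1,95.6,-25.6,0,0,0,0],[-1,110.1,-14.5,0,0,0,0],[-1,121.2,0,0,0,0,0]]';  python3 -m creep '[[-1,7,16.9,0,0,0,0],[-1,9.4,35,0,0,0,0],[-1,7,53.1,0,0,0,0],[-1,0,70,0,0,0,0],[-1,-11.1,84.5,0,0,0,0],[-1,-25.6,95.6,0,0,0,0],[-1,-25.6,95.6,0,0,0,0]]'; python3 -m creep '[[-1,0,0,0,0,0,0],[-1,0,0,0,0,0,0]]'; python3 lvl.py
```

```text
time_s: 14.33
tcp_pos: [0.4876, -0.0969, 0.4071]
ee_rot: [[-0.844, -0.536, 0.003], [-0.536, 0.844, -0.006], [0.0, -0.007, -1.0]]
wrist_force: [0.9, -6.7, 3.7]
gripper_width: 0.242
gripper_force: 30.0
time_s: 14.92
tcp_pos: [0.4576, 0.001, 0.4066]
ee_rot: [[-0.842, -0.539, -0.002], [-0.539, 0.842, -0.002], [0.003, -0.0, -1.0]]
wrist_force: [-7.3, 4.9, 12.9]
gripper_width: 0.241
gripper_force: 30.1
time_s: 15.08
tcp_pos: [0.4571, -0.0001, 0.4066]
ee_rot: [[-0.843, -0.538, -0.002], [-0.538, 0.843, -0.001], [0.003, 0.0, -1.0]]
wrist_force: [-7.6, 4.0, 13.5]
gripper_width: 0.241
gripper_force: 30.1
top deck 0.08655835841302384 3 griddle 0.08567130497196951 199
scene deck 0.08252816809153152 631 griddle 0.08473350380718464 254
```

```bash
python3 -m creep '[[-1,-16.9,7,0,0,0,0],[-1,-35,9.4,0,0,0,0],[-1,-53.1,7,0,0,0,0],[-1,-58.9,5.2,0,0,0,0],[-1,-58.9,5.2,0,0,0,0],[-1,-58.9,5.2,0,0,0,0]]'; python3 lvl.py;  python3 -m creep '[[1,0,0,0,0,0,0],[1,0,0,0,0,0,0],[1,0,0,0,0,0,0],[1,0,0,0,0,0,0],[1,0,0,0,0,0,0],[1,0,0,-10,0,0,0],[1,0,0,-40,0,0,0],[1,0,0,-70,0,0,0]]'; python3 w.py 500 -230 500 212.5
```

```text
time_s: 15.68
tcp_pos: [0.5059, 0.036, 0.4064]
ee_rot: [[-0.843, -0.538, 0.003], [-0.538, 0.843, -0.001], [-0.002, -0.002, -1.0]]
wrist_force: [-0.6, 3.1, 7.3]
gripper_width: 0.241
gripper_force: 30.1
top deck 0.08580450686602237 350 griddle 0.0859300532393239 170
scene deck 0.08464935142967911 630 griddle 0.08486173940595487 243
time_s: 16.45
tcp_pos: [0.5051, 0.036, 0.4753]
ee_rot: [[-0.844, -0.537, -0.003], [-0.537, 0.844, -0.002], [0.004, 0.0, -1.0]]
wrist_force: [1.0, -0.6, -0.2]
gripper_width: 0.766
gripper_force: 0.0
shift [ 147.2 -221.7  -24.2] turn [ 0.  -0.2 -0. ]
```

Both cameras now put the deck within 0.3 mm of the griddle. Moving the arm aside for a final unobstructed check.

```bash
python3 -m creep '[[1,20,-30,-20,0,0,0],[1,40,-60,-24,0,0,0],[1,60,-90,-24,0,0,0],[1,80,-120,-24,0,0,0],[1,100,-155,-24,0,0,0],[1,125,-190,-24,0,0,0],[1,147,-222,-24,0,0,0],[1,147,-222,-24,0,0,0]]'; python3 lvl.py; python3 - <<'E'
from h import *
p,d=vision.capture('scene'); Q=cloud('scene',d); save('pics/f.png',cv2.resize(p[120:280,200:460],None,fx=3,fy=3))
p,d=vision.capture('top'); Q=cloud('top',d); m=(np.hypot(Q[...,0]-.5208,Q[...,1]+.0332)<.03)&(Q[...,2]>.2)
print('hub top',np.median(Q[m],0), cv2.minAreaRect((Q[m][:,:2]*1000).astype(np.float32)))
E
```

```text
time_s: 17.12
tcp_pos: [0.4997, -0.2353, 0.4991]
ee_rot: [[-0.847, -0.531, -0.001], [-0.531, 0.847, -0.002], [0.002, -0.001, -1.0]]
wrist_force: [0.1, 0.1, 0.7]
gripper_width: 1.001
gripper_force: 0.0
top deck 0.08558555391897793 1008 griddle 0.0857582925323197 625
scene deck 0.08461252187835666 639 griddle 0.08491711619627984 246
hub top [ 0.51852668 -0.03323787  0.66322348] ((520.6110229492188, -32.96855926513672), (58.756168365478516, 58.56742858886719), 8.369765281677246)
```

View pics/f.png

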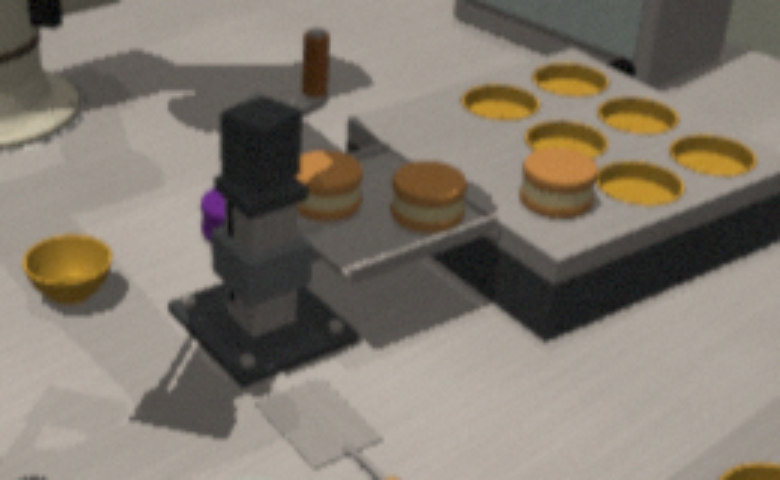

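The crop shows the crank seated on the column at (260,140), both cakes upright on the deck at (330,185) and (428,195), the deck flush with the griddle, and the gripper clear. One numeric check of the hub's height, then hand in.

```bash
python3 -m creep '[[1,0,0,0,0,0,0],[1,0,0,0,0,0,0]]' >/dev/null; python3 - <<'E'
from h import *
p,d=vision.capture('scene'); Q=cloud('scene',d); m=(np.hypot(Q[...,0]-.5208,Q[...,1]+.0332)<.018)&(Q[...,2]>.2)&(Q[...,2]<.24)
h=np.median(Q[m][:,2]); print('hub top',h,m.sum())
if abs(h-.213)<.003: print(r.finish_job())
E
```

```text
hub top 0.2120850474168272 84
the job is handed in; nothing more can be done
None
```

The job is handed in: the steel crank is fully down on the lift's drive, the deck measured within about 0.3 mm of the griddle's top, both cakes are upright on the deck, and the gripper is clear; no verdict was returned.

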